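# Grip the sleeve three clicks on the expanding chuck

## Robot

A 6-joint arm with a two-finger parallel gripper is mounted at the origin on a cart in front of the work surface, level with it; the furniture and walls round the work are solid. World frame = base frame: x ahead of the robot, y to its left, z up, the work surface at z = 0. Lengths are in m, angles in rad, forces in N, time in s.
With the tool pointing down it reaches from about 0.375 to 0.9 m from the base axis. Payload 3.1 kg.
Tool frame: the origin (TCP) lies between the finger pads; the fingertips stand 14 mm ahead of it and the grasp point (between the pads) lies 5 mm behind it (robot.finger_overhang is the distance from the TCP to the fingertips, in m); z points along the fingers, y is the line along which they close (so a half turn about z gives the same grasp; the last joint's range is limited). The gripper opens to 87 mm and grips with 3 to 60 N. Pads are 19 mm wide; open, the fingers measure 117 mm over their backs; the gripper's body (75 mm by 190 mm) begins 51 mm behind the grasp point.
Start: joints at [0.969, 0.527, 1.433, -0, 1.181, -0.178], TCP at [0.257, 0.57, 0.237] pointing down, gripper open.
Joint ranges: [-3.08, 3.08], [-0.75, 2.2], [0.22, 2.44], [-1.43, 4.57], [0, 2.65], [-2.85, 2.85]. Speed limits (rad/s): [2.79, 2.79, 3.14, 3.14, 3.14, 3.14].

## Interface

Orientations are given as a unit quaternion [x, y, z, w].
In Python, from rig import monitor, cams, workorder, robot gives the robot as it stands.
- The arm moves only by the tool send_rows, never from a script. Its argument "moves" is one flat list of numbers, 7 for each row, row after row: the opening, from 0 (shut) to 1 (fully open), then the shift along the world's x, y, z in cm, then the turn, a rotation vector about the world's x, y, z in rad. A call has 1 to 5 rows; each row is the pose to reach, as a shift and turn from the pose commanded when the call began; what a row does not reach only later rows make up. A row lasts 1/12 s, in which the tool goes at most 41.7 mm and 7.16 degrees, less where a joint would pass 70% of its speed; a pose out of reach is approached as far as the arm can. A call with a gripper value outside its range is refused whole. The fingers move at their own pace and stop on an object; "grip_force" is the grip in N (left out, the last holds). Time passes only in rows, so rows that repeat a pose let the fingers close. It gives the time, the measured TCP pose, the force, the opening and the grip force at its end, in the units of the state.
- monitor.get_obs(): the state, without advancing time (a new reading comes with each control period).
- cams.camera(name): name is "side" or "top"; returns a dict with "pixels" (480x640x3 uint8, blue, green, red), "range_z" (480x640 float32, m along the optical axis (not along the pixel's ray), 0 where there is no reading), "fovy" (degrees; the focal length in pixels is half the picture's height over the tangent of half this angle, whatever the lens; pixels are square), "cx", "cy" (the principal point, pixels), "rvec" (rotation vector, rad) and "tvec" (3), from world to camera coordinates, as OpenCV has them. Camera axes: x right, y down, z forward; pixel columns grow to the right and rows downward; lengths in m; the calibration is good to about 2 mm. A picture is of the moment at which its call begins.
- workorder.hand_in(): hands the job in; it is judged then, once.
The state is a dict: "time": time; "q": joint angles; "joint_velocities": joint speeds; "joint_torque": joint torques, N m; "position": TCP position; "tool_rot": TCP orientation; "ft_force": force on the tool from outside, world axes, zero at the start; "moment": the same for the moment, N m; "grip_width": finger opening in m; "grip_force": force on a finger pad.
Only numpy, scipy, OpenCV 4.12 (cv2) and the standard library are available. Lean on these libraries where they do the work, as an engineer would, in place of code of your own. Each camera call takes 0.05 s, during which the arm holds its last target. There are 200 camera calls.

## Task

One of the two brass sleeves has a bore wide enough to go over the three jaws of the expanding chuck: slide that one over the jaws until it sits flat on the chuck's face, and leave the other sleeve and the things around alone. Then take the red handle and swing the ratchet lever anticlockwise (seen from above) by exactly three clicks, counted by feel, never a fourth, so that the jaws open inside the sleeve. Finish while still holding the handle there; do not let go.

Things in the scene. Friction and masses are not known exactly. Their poses are not given: they have to be found in the camera images.
- sleeve_wide: Plain brass sleeve (tube), standing upright on the bench: outside diameter 38 mm, bore 26.4 mm, height 30 mm. It fits over the jaws. Origin at the centre of its lower end, z along its axis.
- sleeve_narrow: Plain brass sleeve of the same outside (38 mm diameter, 30 mm high) but with thick walls and a bore of only 17 mm: too tight for the jaws. Stays where it is. Origin at the centre of its lower end.
- chuck_seat (a point): Centre of the chuck's flat steel face (62 mm diameter, 34 mm above the bench), on which the sleeve is to sit; z is up, the common axis of chuck, lever and jaws. Three upright dark jaws, 24 mm high with pointed tops, rise from it within a circle of 20 to 21 mm diameter at the start. Each moves outward 4 mm per rad of the lever, so they nearly fill the wide bore at the third click.
- chuck: The expanding chuck, screwed to the bench on a grey plate 112 x 150 x 8 mm; origin on its axis at bench level. The sprung brass pawl and its dark housing (up to 26 mm high) lie toward its own -y, 36 to 90 mm from the axis; the lever points roughly toward its own +y.
- lever_handle: Upright red handle of the ratchet lever, a round grip 17 mm in diameter from 21 to 81 mm above the bench; origin on its axis 55 mm above the bench, a good height to pinch it from above. It spins freely on its pin. It stands 95 mm from the chuck's axis and swings about it on a level arc. The steel arm below it is at 10 to 19 mm above the bench.
- lever (a joint): Angle of the ratchet lever about the chuck's axis (rad), growing anticlockwise from above. Starts between -0.17 and -0.02, in free play with little drag. Clicks come at about 0.18, 0.38, 0.58, 0.78: the push at the handle rises to 5 to 13 N over each tooth, then drops at once and the lever jumps some 0.05 ahead (2 to 5 mm) as the pawl falls in; then it cannot go back below about 0.23, 0.43, 0.63. Hard stop at 0.95.
- bur_block: Dark wooden block with small burs standing in it, 28 x 70 x 53 mm; bystander, stays where it is. Origin under its centre.
- loupe: Folding eye loupe lying on the bench, 66 x 40 x 12 mm; bystander. Origin under its centre.
- oil_bottle: Small upright bottle with a red cap, 34 mm diameter, 78 mm high; bystander. Origin under its centre.

How it is judged:
On the way, in this order (a step that is already met when the one before it is completed fails the run):
1. the wide sleeve sits flat on the chuck's face round the jaws, before the lever's first click (horizontal distance between sleeve_wide and chuck_seat below 0.004 m and z of sleeve_wide in the frame of chuck_seat between -0.003 and 0.003 m and angle between sleeve_wide's own z axis and vertical below 0.08 rad and value of joint lever below 0.15 rad), for 0.2 s.
2. the lever is past its first click (and not yet at the second), the sleeve still seated (horizontal distance between sleeve_wide and chuck_seat below 0.004 m and z of sleeve_wide in the frame of chuck_seat between -0.003 and 0.003 m and angle between sleeve_wide's own z axis and vertical below 0.08 rad and value of joint lever between 0.2 and 0.4 rad), for 0.05 s.
3. the lever is past its third click and held by the fingers on its handle (horizontal distance between sleeve_wide and chuck_seat below 0.004 m and z of sleeve_wide in the frame of chuck_seat between -0.003 and 0.003 m and angle between sleeve_wide's own z axis and vertical below 0.08 rad and value of joint lever above 0.6 rad and contact force between the fingers and lever_handle above 1 N), for 0.2 s.
At the end, for the whole second after the job is handed in: The wide sleeve sits upright on the chuck's face (within 3 mm of flat contact and 4 mm of the axis), not touched by the fingers; the lever rests between its third and fourth click (0.6 to 0.76 rad) and the fingers still hold its handle with more than 1 N (all of step 3 and value of joint lever below 0.76 rad and velocity of joint lever between -0.1 and 0.1 rad/s and contact force between the fingers and sleeve_wide below 0.5 N); the arm keeps its last pose, push and grip.
It fails at once if the lever is taken on to its fourth click (value of joint lever above 0.79 rad).
It fails at once if the narrow sleeve is moved more than 20 mm (distance of sleeve_narrow from where it was at the start of the episode above 0.02 m).
It fails at once if a bystander is moved more than 20 mm (distance of any of bur_block, loupe, oil_bottle from where it was at the start of the episode above 0.02 m).
It also fails if it takes over 67 s, if anything falls off the work surface, if the arm or the gripper's body presses on something with over 40 N, if the wrist force passes 120 N, or if a joint passes its speed limit or range.

## Working session

There is one attempt and no reset: what is moved stays moved. The work goes in short steps, Python scripts to look and compute and a tool call to move; the robot and the scene stay as the last step left them, time stands still between calls to the robot, and variables do not carry over. Pictures are saved under pics/ and viewed, at most 10 in all, crops included, and the job is handed in when it is done.

Besides the shell and the picture viewer there is one more tool, called after "Request:" in YAML: its name, and indented under it one key for each argument. send_rows: Moves the arm, as the interface text tells. Its arguments: {"type":"object","properties":{"moves":{"type":"array","items":{"type":"number"}},"grip_force":{"type":"number"}},"required":["moves"]}

```bash
mkdir -p pics; cat > h.py <<'E'
import numpy as np, cv2
from rig import monitor, cams, workorder, robot
def shot(n,fn=None):
    c=cams.camera(n)
    if fn: cv2.imwrite('pics/'+fn,c['pixels'])
    f=240/np.tan(np.radians(c['fovy'])/2); R=cv2.Rodrigues(np.array(c['rvec'],float))[0]; t=np.array(c['tvec'],float).ravel()
    z=c['range_z']; v,u=np.mgrid[:480,:640]
    P=np.stack([(u-c['cx'])*z/f,(v-c['cy'])*z/f,z],-1)
    W=(P-t)@R
    W[z==0]=np.nan
    return c,W
E
python3 - <<'E'
from h import *
o=monitor.get_obs(); print(o)
for n in('top','side'):
    c,W=shot(n,n+'1.png'); np.save(n+'1.npy',W); print(n,c['fovy'],-cv2.Rodrigues(np.array(c['rvec'],float))[0].T@np.array(c['tvec'],float).ravel())
E
```

```text
{'time': 0.0, 'q': array([ 9.68462917e-01,  5.28451753e-01,  1.43387974e+00, -6.43464929e-06,
        1.18142230e+00, -1.78509138e-01]), 'joint_velocities': array([ 0.00128201,  0.00071128, -0.00085367,  0.00046085, -0.00167734,
        0.00034436]), 'joint_torque': array([ 2.08615011e-04, -4.40045857e+01, -1.76588452e+01,  6.31626067e-02,
        5.82159008e-02, -1.46714096e-04]), 'position': array([0.25660839, 0.56912557, 0.23558765]), 'tool_rot': array([ 2.10328326e-01,  9.77630210e-01, -1.00038914e-03, -4.08490322e-04]), 'ft_force': array([-0.5162779 ,  0.2059971 ,  0.48706497]), 'moment': array([ 0.02213787,  0.03434132, -0.02623291]), 'grip_force': 0.0, 'grip_width': 0.08708298028802576}
top 57.30249948419572 [ 0.35812505 -0.07390032  1.0477257 ]
side 47.58653147527844 [-0.16984673 -0.3925372   0.92508119]
```

View pics/top1.png

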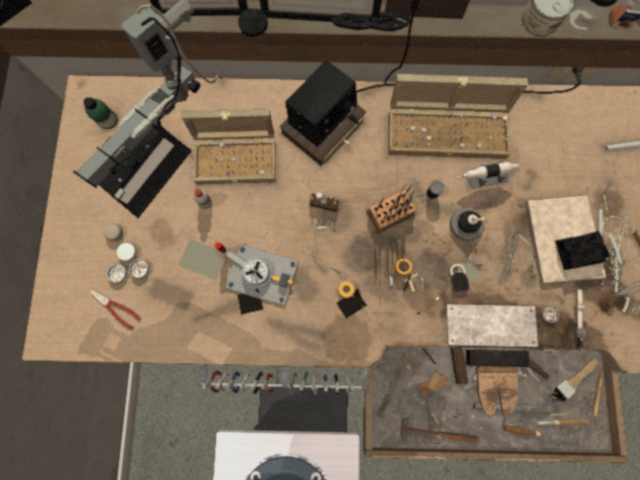

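View pics/side1.png

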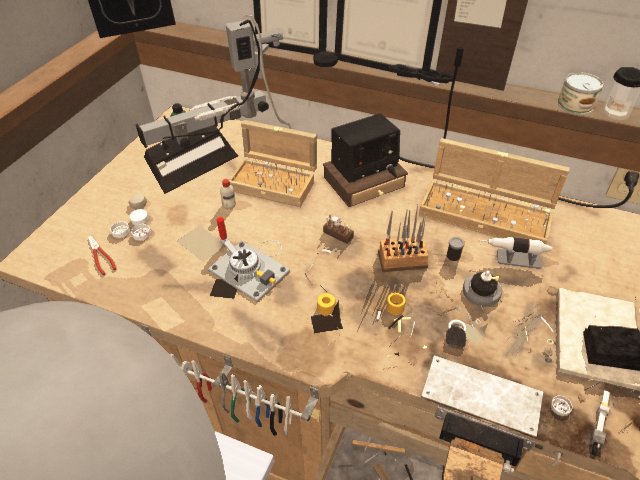

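The top view shows the chuck at about (257,272), its red handle at (220,246), and the two sleeves at about (347,289) and (404,267). Next I'll crop in and measure.

```bash
python3 - <<'E'
from h import *
a=cv2.imread('pics/top1.png'); b=cv2.imread('pics/side1.png')
A=cv2.resize(a[225:315,205:425],None,fx=3.6,fy=3.6,interpolation=cv2.INTER_CUBIC)
B=cv2.resize(b[210:330,195:415],None,fx=2.2,fy=2.2,interpolation=cv2.INTER_CUBIC)
B=cv2.copyMakeBorder(B,0,0,0,A.shape[1]-B.shape[1],cv2.BORDER_CONSTANT)
cv2.imwrite('pics/crop1.png',np.vstack([A,B]))
hsv=cv2.cvtColor(a,cv2.COLOR_BGR2HSV); W=np.load('top1.npy')
S=np.load('side1.npy'); hs=cv2.cvtColor(b,cv2.COLOR_BGR2HSV)
def rep(n,W,h,u0,u1,v0,v1,m):
    sub=W[v0:v1,u0:u1][m(h[v0:v1,u0:u1],W[v0:v1,u0:u1])]
    mn,mx=np.nanmin(sub,0),np.nanmax(sub,0)
    print(n,len(sub),'med',np.nanmedian(sub,0).round(4),'mid',((mn+mx)/2).round(4),'ext',(mx-mn).round(4),'z',mx[2].round(4))
top=lambda lo,hi:(lambda h,w:(w[...,2]>lo)&(w[...,2]<hi))
for n,u0,u1,v0,v1 in (('s1',335,362,276,302),('s2',392,418,255,280)): rep(n,W,hsv,u0,u1,v0,v1,top(.022,.04))
rep('chuckface',W,hsv,240,275,258,288,top(.030,.039))
rep('plate',W,hsv,215,305,235,310,top(.005,.012))
red=lambda h,w:((h[...,0]<8)|(h[...,0]>172))&(h[...,1]>150)&(w[...,2]>.07)
rep('handle',W,hsv,210,235,235,260,red)
for n,u0,u1,v0,v1 in (('s1',310,345,285,325),('s2',382,412,285,322)): rep('side '+n,S,hs,u0,u1,v0,v1,top(.0265,.036))
rep('side face',S,hs,225,268,240,285,top(.030,.039))
rep('side handle',S,hs,210,235,210,245,red)
# bore minimal depth
for n,u,v in(('s1',347,289),('s2',404,267)):print(n);print((W[v-7:v+8,u-7:u+8,2]*1000).round(0)[::1].astype(int))
E
```

```text
s1 178 med [ 0.4721 -0.1244  0.0304] mid [ 0.4722 -0.1294  0.03  ] ext [0.0355 0.047  0.0141] z 0.037
s2 120 med [ 0.5275 -0.2581  0.0297] mid [ 0.5284 -0.2578  0.0281] ext [0.0375 0.0382 0.0102] z 0.0332
chuckface 508 med [0.5078 0.0871 0.0345] mid [0.5086 0.0882 0.0345] ext [0.0617 0.0608 0.0088] z 0.0389
plate 1819 med [0.5037 0.0648 0.0086] mid [0.5091 0.0813 0.0085] ext [0.175 0.217 0.007] z 0.012
handle 38 med [0.5581 0.1669 0.0815] mid [0.5578 0.167  0.0778] ext [0.0141 0.0134 0.0154] z 0.0855
side s1 193 med [ 0.4705 -0.1256  0.0303] mid [ 0.4707 -0.13    0.0311] ext [0.0379 0.0455 0.009 ] z 0.0356
side s2 122 med [ 0.5254 -0.2583  0.0303] mid [ 0.5273 -0.2588  0.0307] ext [0.0406 0.0366 0.0084] z 0.0349
side face 409 med [0.5014 0.0823 0.0348] mid [0.5071 0.0661 0.0345] ext [0.0604 0.1027 0.0089] z 0.0389
side handle 47 med [0.5549 0.1657 0.0794] mid [0.5563 0.1677 0.077 ] ext [0.0141 0.0151 0.0137] z 0.0839
s1
[[                  -1                   30                   27
                    30                   32                   30
                    29              
[... 4809 characters left out ...]
8 30 32  1  0]
 [30 30 22 12  6  8 10 11 21 22 30 32 30  1  0]
 [29 33  3 -3  0  2  2  4 13 15 24 32 30 28 -1]
 [30 -1 -2  1  3  1  2  0  1  9 17 26 28 29  1]
 [27  3  0  2  0  1 -1 -1  2  6  9 24 31 29  1]
 [28 -2  1 -1  0 -4  0 -1  1 -4 13 24 32 31 32]
 [32  0  0 -1  1  2  4  2 -2  2  7 20 32 31 27]
 [33 30  0  2 -2 -2 -2  0  2 -1  6 27 29 32 -1]
 [31 30 -1  1  0  2  3  0  2 -2 11 28 29 33  2]
 [31 32 33  3  0  0  2 -3 -1  1 26 29 31 30  0]
 [28 28 32 31 28  5  0 -1  0 30 30 31 32  3  0]
 [16 28 26 31 30 29 29 30 31 31 28 30  1 -1  1]
 [14 19 23 26 29 29 32 31 32 30 18  2  0  2  2]
 [ 4  9 14 14 24 22 23 23 22  0  3 -2  3  4  2]]<stdin>:23: RuntimeWarning: invalid value encountered in cast
```

View pics/crop1.png

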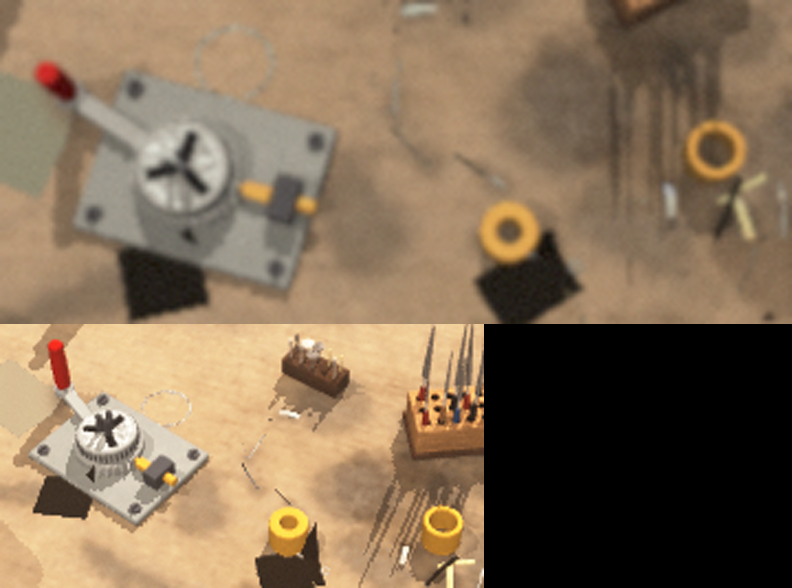

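Top crop: the right sleeve, at full-frame (404,267), has the wide bore, and the left one at (347,289) is narrow. So the target is s2 at about (0.528,-0.258). The chuck is at about (0.5085,0.088) and the handle at about (0.557,0.167). I'll refine these and check clearances.

```bash
python3 - <<'E'
from h import *
from scipy.optimize import least_squares
W=np.load('top1.npy');S=np.load('side1.npy')
def circ(W,c,lo,hi,r0,rin=None):
    m=(W[...,2]>lo)&(W[...,2]<hi)&(np.hypot(W[...,0]-c[0],W[...,1]-c[1])<r0+.006)
    # hull-based outer circle
    p=W[m][:,:2].astype(np.float32)
    h=cv2.convexHull(p)[:,0]
    s=least_squares(lambda q:np.hypot(h[:,0]-q[0],h[:,1]-q[1])-q[2],[*c,r0],loss='soft_l1',f_scale=.001).x
    print(s.round(4),'mean',p.mean(0).round(4),len(p))
print('s2');circ(W,(.528,-.258),.026,.036,.019);circ(S,(.528,-.258),.027,.036,.019)
print('s1');circ(W,(.472,-.127),.026,.036,.019)
print('chuck');circ(W,(.5085,.088),.030,.039,.031);circ(S,(.5085,.088),.031,.039,.031)
for n,X in(('top',W),('side',S)):
    d=np.abs(X[...,0]-.528)<.06; e=np.abs(X[...,1]+.258)<.12
    m=d&e&(X[...,2]>.035)&(X[...,2]<.25); p=X[m]; print(n,len(p), p.min(0) if len(p) else '', p.max(0) if len(p) else '')
    m=(np.abs(X[...,1]+.258)<.10)&(X[...,0]>.53)&(X[...,0]<.70)&(X[...,2]>.07)&(X[...,2]<.25); p=X[m]
    print(len(p), p.min(0) if len(p) else '', p.max(0) if len(p) else '')
E
```

```text
s2
[ 0.5284 -0.2577  0.0184] mean [ 0.5278 -0.2578] 104
[ 0.5263 -0.259   0.0183] mean [ 0.5258 -0.2589] 118
s1
[ 0.4723 -0.1239  0.0184] mean [ 0.4723 -0.1235] 168
chuck
[0.5089 0.0883 0.0308] mean [0.5081 0.0878] 508
[0.507  0.0865 0.031 ] mean [0.5042 0.0844] 389
top 1 [ 0.47306107 -0.14956301  0.03702139] [ 0.47306107 -0.14956301  0.03702139]
197 [ 0.62468764 -0.26681572  0.07030203] [ 0.69831055 -0.19125186  0.1557038 ]
side 2 [ 0.473804   -0.15107838  0.03618704] [ 0.47463148 -0.15073265  0.03836354]
435 [ 0.62144017 -0.2682442   0.07016647] [ 0.6970348  -0.19200806  0.1587414 ]
```

Request:
send_rows:
  moves: [1, 3, -4, 0, 0, 0, 0.12, 1, 6, -8, 0, 0, 0, 0.24, 1, 9, -12, 0, 0, 0, 0.36, 1, 12, -16, 0, 0, 0, 0.43, 1, 14, -20, 0, 0, 0, 0.43]

```text
time: 0.52
position: [0.3766, 0.4036, 0.2362]
tool_rot: [-0.005, 1.0, 0.0, 0.0]
ft_force: [0.5, 0.3, 0.1]
grip_width: 0.0873
grip_force: 0.0
```

Request:
send_rows:
  moves: [1, 0.8, -4, 0, 0, 0, 0, 1, 1.6, -8, 0, 0, 0, 0, 1, 2.4, -12, 0, 0, 0, 0, 1, 3.2, -16, 0, 0, 0, 0, 1, 4, -20, 0, 0, 0, 0]

```text
time: 0.93
position: [0.4153, 0.203, 0.2363]
tool_rot: [-0.003, 1.0, -0.0, -0.0]
ft_force: [1.0, 0.3, 0.4]
grip_width: 0.0869
grip_force: 0.0
```

Request:
send_rows:
  moves: [1, 0.8, -4, 0, 0, 0, 0, 1, 1.6, -8, 0, 0, 0, 0, 1, 2.4, -12, 0, 0, 0, 0, 1, 3.2, -16, 0, 0, 0, 0, 1, 4, -20, 0, 0, 0, 0]

```text
time: 1.35
position: [0.4553, 0.0029, 0.2364]
tool_rot: [-0.003, 1.0, 0.0, -0.0]
ft_force: [0.3, -0.3, 0.3]
grip_width: 0.0869
grip_force: 0.0
```

Request:
send_rows:
  moves: [1, 0.8, -4, -1, 0, 0, 0, 1, 1.6, -8, -2, 0, 0, 0, 1, 2.4, -12, -3, 0, 0, 0, 1, 3.2, -16, -4, 0, 0, 0, 1, 3.2, -16, -4, 0, 0, 0]

```text
time: 1.77
position: [0.4896, -0.1624, 0.1951]
tool_rot: [-0.0, 1.0, -0.002, 0.001]
ft_force: [0.4, 0.5, 1.1]
grip_width: 0.087
grip_force: 0.0
```

Request:
send_rows:
  moves: [1, 1.3, -3.2, -2, 0, 0, 0, 1, 2.6, -6.4, -5, 0, 0, 0, 1, 3.8, -9.6, -8, 0, 0, 0, 1, 3.8, -9.6, -11, 0, 0, 0, 1, 3.8, -9.6, -12, 0, 0, 0]

```text
time: 2.18
position: [0.5241, -0.2518, 0.072]
tool_rot: [-0.002, 1.0, 0.002, -0.002]
ft_force: [-0.7, 0.8, -0.8]
grip_width: 0.0872
grip_force: 0.0
```

Request:
send_rows:
  moves: [1, 0, 0, 0, 0, 0, 0, 1, 0, 0, 0, 0, 0, 0]

```text
time: 2.35
position: [0.5247, -0.2497, 0.0763]
tool_rot: [-0.003, 1.0, 0.001, -0.001]
ft_force: [-0.3, -0.1, -0.0]
grip_width: 0.0867
grip_force: 0.0
```

```bash
python3 - <<'E'
from h import *
c,W=shot('side','side2.png'); print(monitor.get_obs()['position'])
cv2.imwrite('pics/crop2.png',cv2.resize(c['pixels'][180:360,290:530],None,fx=3,fy=3,interpolation=cv2.INTER_CUBIC))
E
```

```text
[ 0.52562105 -0.25006282  0.07752742]
```

View pics/crop2.png

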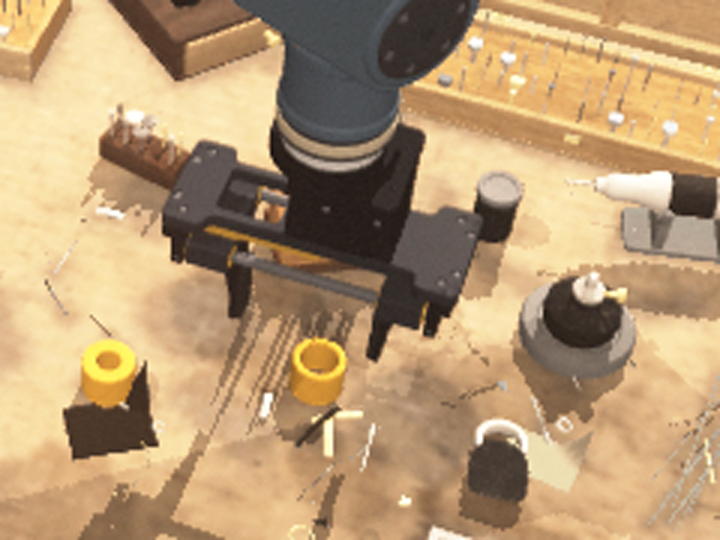

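The gripper straddles the wide sleeve at crop (318,370) with clear space around it. Lowering and gripping now.

Request:
send_rows:
  moves: [0.8, 0.2, -0.8, -1, 0, 0, 0, 0.8, 0.2, -0.8, -3, 0, 0, 0, 0.8, 0.2, -0.8, -4.5, 0, 0, 0, 0.8, 0.2, -0.8, -5.9, 0, 0, 0, 0.8, 0.2, -0.8, -5.9, 0, 0, 0]
  grip_force: 20

```text
time: 2.82
position: [0.5271, -0.2585, 0.0166]
tool_rot: [-0.003, 1.0, 0.001, -0.001]
ft_force: [-0.6, 0.2, -1.3]
grip_width: 0.0704
grip_force: 0.0
```

Request:
send_rows:
  moves: [0.35, 0, 0, 0, 0, 0, 0, 0.35, 0, 0, 0, 0, 0, 0, 0.3, 0, 0, 0, 0, 0, 0, 0.3, 0, 0, 0, 0, 0, 0, 0.3, 0, 0, 0, 0, 0, 0]

```text
time: 3.23
position: [0.5281, -0.2595, 0.0185]
tool_rot: [-0.003, 1.0, -0.001, 0.001]
ft_force: [0.4, 0.6, 0.2]
grip_width: 0.0443
grip_force: 0.0
```

Request:
send_rows:
  moves: [0.3, 0, 0, 0, 0, 0, 0, 0.3, 0, 0, 0, 0, 0, 0, 0.3, 0, 0, 0, 0, 0, 0]

```text
time: 3.48
position: [0.528, -0.2595, 0.0182]
tool_rot: [-0.003, 1.0, -0.0, 0.0]
ft_force: [0.5, -0.4, 4.6]
grip_width: 0.038
grip_force: 20.0
```

Request:
send_rows:
  moves: [0.3, 0, 0, 3, 0, 0, 0, 0.3, 0, 0, 6, 0, 0, 0, 0.3, 0, 2, 9, 0, 0, 0, 0.3, 0, 5, 12, 0, 0, 0, 0.3, -0.5, 9, 12, 0, 0, 0]

```text
time: 3.9
position: [0.5275, -0.1727, 0.1427]
tool_rot: [-0.001, 1.0, -0.004, 0.006]
ft_force: [1.8, 0.4, -0.9]
grip_width: 0.0383
grip_force: 20.0
```

Request:
send_rows:
  moves: [0.3, 0, 4, 0, 0, 0, 0, 0.3, 0, 8, 0, 0, 0, 0, 0.3, -1, 12, 0, 0, 0, 0, 0.3, -1, 16, 0, 0, 0, 0, 0.3, -1.5, 20, 0, 0, 0, 0]

```text
time: 4.32
position: [0.5074, 0.0326, 0.1374]
tool_rot: [-0.003, 1.0, 0.0, 0.0]
ft_force: [1.5, -0.3, -1.0]
grip_width: 0.0382
grip_force: 20.0
```

Request:
send_rows:
  moves: [0.3, 0, 3, 0, 0, 0, 0, 0.3, 0, 5.5, 0, 0, 0, 0, 0.3, 0, 5.7, 0, 0, 0, 0, 0.3, 0, 5.7, -3, 0, 0, 0, 0.3, 0, 5.7, -4, 0, 0, 0]

```text
time: 4.73
position: [0.5065, 0.0881, 0.0958]
tool_rot: [-0.004, 1.0, -0.0, -0.001]
ft_force: [0.2, -0.2, -1.3]
grip_width: 0.038
grip_force: 20.0
```

Request:
send_rows:
  moves: [0.3, 0, 0, 0, 0, 0, 0, 0.3, 0, 0, 0, 0, 0, 0, 0.3, 0, 0, 0, 0, 0, 0]

```text
time: 4.98
position: [0.508, 0.0871, 0.0978]
tool_rot: [-0.002, 1.0, -0.0, 0.0]
ft_force: [0.3, 0.5, -0.7]
grip_width: 0.038
grip_force: 20.0
```

```bash
python3 - <<'E'
from h import *
o=monitor.get_obs(); print(o['position'],o['tool_rot'],o['ft_force'],o['grip_width'])
c,W=shot('side','side3.png')
hs=cv2.cvtColor(c['pixels'],cv2.COLOR_BGR2HSV)
m=(hs[...,0]>15)&(hs[...,0]<32)&(hs[...,1]>170)&(abs(W[...,0]-.508)<.06)&(abs(W[...,1]-.088)<.05)&(W[...,2]>.05)
p=W[m];v,u=np.nonzero(m);print(len(p),p.min(0),p.max(0),np.median(p,0),u.min(),u.max(),v.min(),v.max())
t=p[(p[:,2]>p[:,2].max()-.008)];print('top',t.mean(0),t.min(0),t.max(0))
cv2.imwrite('pics/crop3.png',cv2.resize(c['pixels'][150:310,150:350],None,fx=3.5,fy=3.5,interpolation=cv2.INTER_CUBIC))
E
```

```text
[0.50798579 0.08706397 0.09783873] [-2.46957871e-03  9.99996947e-01 -3.09208132e-05  7.98770554e-05] [ 0.30838829  0.46345706 -0.67524476] 0.037968765741418144
277 [0.47491868 0.05651336 0.08075616] [0.52237029 0.1366719  0.18553611] [0.49279463 0.09053823 0.10382499] 207 245 210 249
top [0.48392048 0.10230505 0.18220207] [0.48165356 0.05651336 0.17815048] [0.48689168 0.1366719  0.18553611]
```

View pics/crop3.png

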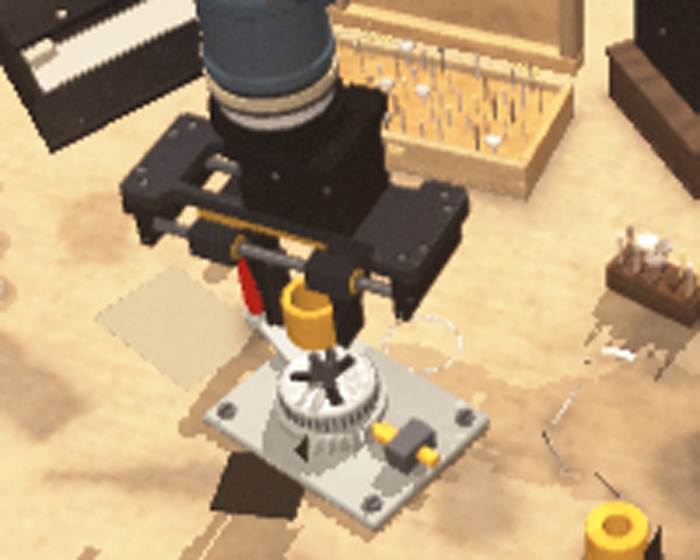

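The sleeve is held upright above the chuck, at crop (312,315), with the jaws under it at (325,375). I'll fit the held sleeve's axis to compare it with the chuck's in the same camera.

```bash
python3 - <<'E'
from h import *
from scipy.optimize import least_squares
c0,_=shot('side')
Z=[]
for n in('side','top'):
    c,W=shot(n)
    hs=cv2.cvtColor(c['pixels'],cv2.COLOR_BGR2HSV)
    r=np.hypot(W[...,0]-.508,W[...,1]-.088)
    m=(hs[...,0]>14)&(hs[...,0]<34)&(hs[...,1]>130)&(r<.028)&(W[...,2]>.07)&(W[...,2]<.108)
    p=W[m];print(n,len(p))
    if len(p)<20: continue
    f=least_squares(lambda q:np.hypot(p[:,0]-q[0],p[:,1]-q[1])-.019,[.508,.088],loss='soft_l1',f_scale=.0015).x
    print(f,'z',np.percentile(p[:,2],[2,98]))
    q=p[(p[:,2]<.104)&(r[m]>.012)&(p[:,0]<.508)]
    f=least_squares(lambda a:np.hypot(q[:,0]-a[0],q[:,1]-a[1])-.019,[.508,.088],loss='soft_l1',f_scale=.0015)
    print(len(q),f.x,np.abs(f.fun).mean())
    # same camera: chuck drum side z .015-.03 radius .031? face centre
    d=W[(W[...,2]>.0295)&(W[...,2]<.039)&(r<.036)][:,:2].astype(np.float32); h=cv2.convexHull(d)[:,0]
    print('face',least_squares(lambda a:np.hypot(h[:,0]-a[0],h[:,1]-a[1])-.031,[.508,.088],loss='soft_l1',f_scale=.001).x)
E
```

```text
side 174
[0.50833783 0.08432256] z [0.08221843 0.10728101]
94 [0.50860357 0.08821939] 0.0012294462606836764
face [0.50649391 0.08644662]
top 0
```

Request:
send_rows:
  moves: [0.3, 0.03, -0.05, 0, 0, 0, 0, 0.3, 0.03, -0.05, -1, 0, 0, 0, 0.3, 0.03, -0.05, -2, 0, 0, 0, 0.3, 0.03, -0.05, -2.6, 0, 0, 0, 0.3, 0.03, -0.05, -2.6, 0, 0, 0]

```text
time: 5.6
position: [0.5065, 0.0874, 0.0696]
tool_rot: [-0.003, 1.0, 0.0, -0.002]
ft_force: [-0.2, 1.1, -1.6]
grip_width: 0.0383
grip_force: 20.0
```

Request:
send_rows:
  moves: [0.3, 0, 0, -0.3, 0, 0, 0, 0.3, 0, 0, -0.6, 0, 0, 0, 0.3, 0, 0, -0.6, 0, 0, 0, 0.3, 0, 0, -0.6, 0, 0, 0]

```text
time: 5.93
position: [0.5079, 0.0874, 0.0654]
tool_rot: [-0.003, 1.0, 0.0, -0.0]
ft_force: [-0.3, -0.1, -0.5]
grip_width: 0.0381
grip_force: 20.0
```

Request:
send_rows:
  moves: [0.3, 0, 0, -0.4, 0, 0, 0, 0.3, 0, 0, -0.8, 0, 0, 0, 0.3, 0, 0, -1.1, 0, 0, 0, 0.3, 0, 0, -1.1, 0, 0, 0, 0.3, 0, 0, -1.1, 0, 0, 0]

```text
time: 6.35
position: [0.5077, 0.0873, 0.0543]
tool_rot: [-0.003, 1.0, 0.0, -0.0]
ft_force: [0.3, -0.4, -0.5]
grip_width: 0.0377
grip_force: 20.0
```

Request:
send_rows:
  moves: [0.3, 0, 0, -0.1, 0, 0, 0, 0.3, 0, 0, -0.2, 0, 0, 0, 0.3, 0, 0, -0.2, 0, 0, 0, 0.3, 0, 0, -0.2, 0, 0, 0]

```text
time: 6.68
position: [0.5079, 0.0873, 0.0526]
tool_rot: [-0.003, 1.0, -0.0, -0.0]
ft_force: [-0.9, 0.3, -0.7]
grip_width: 0.0385
grip_force: 20.0
```

Request:
send_rows:
  moves: [0.3, 0, 0, -0.1, 0, 0, 0, 0.3, 0, 0, -0.2, 0, 0, 0, 0.3, 0, 0, -0.2, 0, 0, 0]

```text
time: 6.93
position: [0.5081, 0.0874, 0.0521]
tool_rot: [-0.003, 1.0, -0.0, 0.0]
ft_force: [-2.0, 0.4, 11.4]
grip_width: 0.0383
grip_force: 20.0
```

The sleeve has made firm contact with the face. Releasing and lifting.

Request:
send_rows:
  moves: [0.3, 0, 0, 0.1, 0, 0, 0, 0.65, 0, 0, 0.1, 0, 0, 0, 0.65, 0, 0, 0.1, 0, 0, 0, 0.65, 0, 0, 0.1, 0, 0, 0, 0.65, 0, 0, 0.1, 0, 0, 0]

```text
time: 7.35
position: [0.5079, 0.0873, 0.0513]
tool_rot: [-0.003, 1.0, 0.0, -0.0]
ft_force: [-0.1, 0.4, 0.3]
grip_width: 0.0538
grip_force: 0.0
```

Request:
send_rows:
  moves: [0.65, 0, 0, 0, 0, 0, 0, 0.65, 0, 0, 2, 0, 0, 0, 0.65, 0, 0, 5, 0, 0, 0, 0.65, 0, 0, 9, 0, 0, 0, 0.65, 0, 0, 12, 0, 0, 0]

```text
time: 7.77
position: [0.508, 0.0873, 0.1733]
tool_rot: [-0.003, 1.0, -0.0, 0.0]
ft_force: [1.0, 0.1, 0.5]
grip_width: 0.0564
grip_force: 0.0
```

Request:
send_rows:
  moves: [0.65, -3, -4, 0, 0, 0, 0, 0.65, -6, -8, 0, 0, 0, 0, 0.65, -6, -8, 0, 0, 0, 0]

```text
time: 8.02
position: [0.4448, 0.0059, 0.1719]
tool_rot: [-0.003, 1.0, -0.0, -0.001]
ft_force: [-1.0, -0.2, -0.3]
grip_width: 0.0566
grip_force: 0.0
```

```bash
python3 - <<'E'
from h import *
from scipy.optimize import least_squares
o=monitor.get_obs(); print(o['position'],o['tool_rot'],o['ft_force'],o['grip_width'])
ims=[]
for n,(v0,u0) in(('side',(205,190)),('top',(225,200))):
    c,W=shot(n,n+'4.png'); hs=cv2.cvtColor(c['pixels'],cv2.COLOR_BGR2HSV)
    ims.append(cv2.resize(c['pixels'][v0:v0+100,u0:u0+110],None,fx=3.6,fy=3.6,interpolation=cv2.INTER_CUBIC))
    r=np.hypot(W[...,0]-.508,W[...,1]-.087)
    def fit(m,c0,R):
        p=W[m][:,:2].astype(np.float32); h=cv2.convexHull(p)[:,0]
        return len(p),least_squares(lambda a:np.hypot(h[:,0]-a[0],h[:,1]-a[1])-R,c0,loss='soft_l1',f_scale=.001).x.round(4)
    print(n,'sleeve',fit((r<.026)&(W[...,2]>.060)&(W[...,2]<.070),(.508,.087),.019), 'ztop',np.median(W[(r>.014)&(r<.018)&(W[...,2]>.05)][:,2]))
    red=((hs[...,0]<8)|(hs[...,0]>172))&(hs[...,1]>130)&(np.hypot(W[...,0]-.557,W[...,1]-.167)<.03)
    print('handle',fit(red&(W[...,2]>.076),(.557,.167),.0085),fit(red&(W[...,2]>.03)&(W[...,2]<.076),(.557,.167),.0085))
cv2.imwrite('pics/crop4.png',np.hstack(ims))
E
```

```text
[0.44478039 0.00586534 0.17194135] [-3.17607727e-03  9.99994185e-01 -3.08538884e-04 -1.20314233e-03] [-1.02803411 -0.20587455 -0.26800526] 0.05655527576620986
side sleeve (104, array([0.5065, 0.0879])) ztop 0.06233827812810222Traceback (most recent call last):
  File "<stdin>", line 14, in <module>
  File "<stdin>", line 10, in fit
TypeError: 'NoneType' object is not subscriptable
```

```bash
python3 - <<'E'
from h import *
a=cv2.imread('pics/side4.png'); c,W=shot('top','top4.png'); hs=cv2.cvtColor(c['pixels'],cv2.COLOR_BGR2HSV)
cv2.imwrite('pics/crop4.png',np.hstack([cv2.resize(i,None,fx=3.3,fy=3.3,interpolation=cv2.INTER_CUBIC) for i in(a[170:290,185:305],c['pixels'][210:330,190:310])]))
for R in(.02,.04):
    red=((hs[...,0]<10)|(hs[...,0]>170))&(hs[...,1]>120)&(np.hypot(W[...,0]-.557,W[...,1]-.167)<R)&(W[...,2]>.074)
    p=W[red];print(len(p),(p.min(0)+p.max(0))/2,np.median(p,0)) if len(p) else print(0)
E
```

```text
38 [0.55835165 0.16897483 0.08245255] [0.55838186 0.16897982 0.08111336]
38 [0.55835165 0.16897483 0.08245255] [0.55838186 0.16897982 0.08111336]
```

View pics/crop4.png

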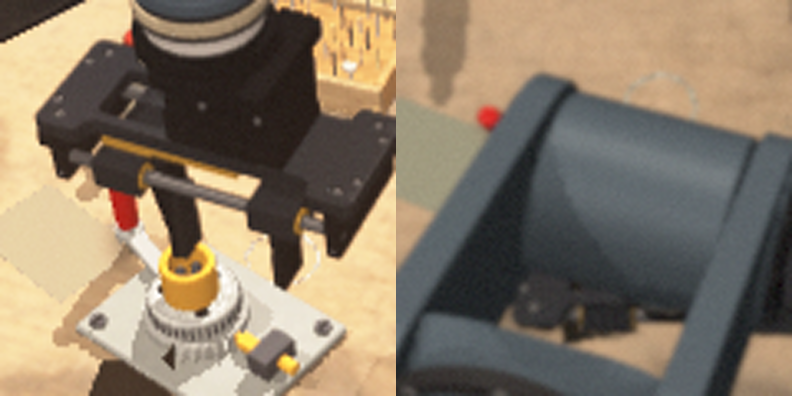

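The sleeve sits flat on the face with the jaws inside it, at left crop (187,278). The handle top shows at right crop (488,118), about (0.557,0.167). Next I'll turn the tool and go above the handle.

Request:
send_rows:
  moves: [0.65, 1, 1, 0, 0, 0, -0.12, 0.65, 2, 2, 0, 0, 0, -0.24, 0.65, 3, 4, 0, 0, 0, -0.36, 0.65, 4, 5, 0, 0, 0, -0.48, 0.65, 4, 6, 0, 0, 0, -0.6]

```text
time: 8.53
position: [0.4914, 0.0688, 0.1716]
tool_rot: [0.295, 0.955, 0.001, 0.002]
ft_force: [-0.5, -0.5, 0.7]
grip_width: 0.0563
grip_force: 0.0
```

Request:
send_rows:
  moves: [0.65, 1, 1, 0, 0, 0, -0.12, 0.65, 2, 2, 0, 0, 0, -0.24, 0.65, 3, 4, 0, 0, 0, -0.36, 0.65, 4, 5, 0, 0, 0, -0.48, 0.65, 4, 6, 0, 0, 0, -0.6]

```text
time: 8.95
position: [0.5311, 0.1293, 0.1715]
tool_rot: [0.564, 0.826, 0.001, 0.001]
ft_force: [0.1, -0.1, 0.3]
grip_width: 0.0567
grip_force: 0.0
```

Request:
send_rows:
  moves: [0.65, 1, 1, 0, 0, 0, -0.12, 0.65, 2, 2, 0, 0, 0, -0.24, 0.65, 3, 4, 0, 0, 0, -0.36, 0.65, 3, 4, 0, 0, 0, -0.48, 0.65, 3, 4, 0, 0, 0, -0.6]

```text
time: 9.37
position: [0.5591, 0.1697, 0.1711]
tool_rot: [0.783, 0.623, 0.001, 0.0]
ft_force: [-0.1, 1.2, 0.3]
grip_width: 0.0567
grip_force: 0.0
```

Request:
send_rows:
  moves: [0.65, 0, 0, 0, 0, 0, -0.12, 0.65, 0, 0, 0, 0, 0, -0.24, 0.65, 0, 0, 0, 0, 0, -0.32, 0.65, 0, 0, 0, 0, 0, -0.32, 0.65, 0, 0, 0, 0, 0, -0.32]

```text
time: 9.78
position: [0.5582, 0.1682, 0.1712]
tool_rot: [0.87, 0.493, 0.0, -0.0]
ft_force: [0.1, -0.4, -0.9]
grip_width: 0.0564
grip_force: 0.0
```

```bash
python3 - <<'E'
from h import *
from scipy.spatial.transform import Rotation as R
o=monitor.get_obs(); y=R.from_quat(o['tool_rot']).as_matrix()[:,1]; print(o['position'],y,np.degrees(np.arctan2(y[1],y[0])),o['q'])
E
```

```text
[0.55821457 0.16824757 0.17121431] [ 8.57676860e-01 -5.14189053e-01 -1.45233208e-04] -30.943265940696456 [1.01041828e-01 5.53546815e-01 1.60335757e+00 3.39138756e-04
 9.84658670e-01 6.40916128e-01]
```

Request:
send_rows:
  moves: [0.65, -0.1, -0.1, -3, 0, 0, 0, 0.65, -0.1, -0.1, -6, 0, 0, 0, 0.65, -0.1, -0.1, -9, 0, 0, 0, 0.65, -0.1, -0.1, -12, 0, 0, 0, 0.65, -0.1, -0.1, -12, 0, 0, 0]
  grip_force: 30

```text
time: 10.2
position: [0.553, 0.1662, 0.0461]
tool_rot: [0.87, 0.492, -0.005, -0.002]
ft_force: [-0.7, 0.1, -0.2]
grip_width: 0.057
grip_force: 0.0
```

Request:
send_rows:
  moves: [0.3, 0, 0, 0, 0, 0, 0, 0.3, 0, 0, 0, 0, 0, 0, 0.1, 0, 0, 0, 0, 0, 0, 0.1, 0, 0, 0, 0, 0, 0, 0.1, 0, 0, 0, 0, 0, 0]

```text
time: 10.62
position: [0.558, 0.1665, 0.0533]
tool_rot: [0.871, 0.492, 0.002, 0.001]
ft_force: [-0.9, 0.5, -0.3]
grip_width: 0.0309
grip_force: 0.0
```

Request:
send_rows:
  moves: [0.1, 0, 0, 0, 0, 0, 0, 0.1, 0, 0, 0, 0, 0, 0, 0.1, 0, 0, 0, 0, 0, 0, 0.1, 0, 0, 0, 0, 0, 0, 0.1, 0, 0, 0, 0, 0, 0]

```text
time: 11.03
position: [0.5575, 0.1664, 0.0522]
tool_rot: [0.871, 0.492, 0.001, 0.0]
ft_force: [-0.8, -0.6, 4.6]
grip_width: 0.016
grip_force: 30.0
```

```bash
cat > arc.py <<'E'
from h import *
C=np.array([.5073,.0857]); a0=np.arctan2(.0807,.0502)
def st():
    o=monitor.get_obs(); d=o['position'][:2]-C; a=np.arctan2(d[1],d[0]); f=o['ft_force'][:2]
    print('phi',round(a-a0,4),'r',round(np.hypot(*d),4),'Ft',round(f@[-np.sin(a),np.cos(a)],2),'Fr',round(f@[np.cos(a),np.sin(a)],2))
E
python3 - <<'E'
from arc import *
st()
for p0 in np.arange(0,.9,.1):
    print(round(p0,2),[tuple((9.5*np.array([np.cos(a0+p0+d)-np.cos(a0+p0),np.sin(a0+p0+d)-np.sin(a0+p0)])).round(2)) for d in(.02,.04,.06,.08,.1)])
E
```

```text
phi 0.0005 r 0.095 Ft 0.34 Fr -0.95
0.0 [(np.float64(-0.16), np.float64(0.1)), (np.float64(-0.33), np.float64(0.19)), (np.float64(-0.49), np.float64(0.29)), (np.float64(-0.66), np.float64(0.38)), (np.float64(-0.83), np.float64(0.46))]
0.1 [(np.float64(-0.17), np.float64(0.08)), (np.float64(-0.34), np.float64(0.16)), (np.float64(-0.52), np.float64(0.24)), (np.float64(-0.69), np.float64(0.31)), (np.float64(-0.87), np.float64(0.38))]
0.2 [(np.float64(-0.18), np.float64(0.06)), (np.float64(-0.36), np.float64(0.13)), (np.float64(-0.54), np.float64(0.18)), (np.float64(-0.72), np.float64(0.24)), (np.float64(-0.91), np.float64(0.29))]
0.3 [(np.float64(-0.18), np.float64(0.05)), (np.float64(-0.37), np.float64(0.09)), (np.float64(-0.56), np.float64(0.13)), (np.float64(-0.74), np.float64(0.16)), (np.float64(-0.93), np.float64(0.19))]
0.4 [(np.float64(-0.19), np.float64(0.03)), (np.float64(-0.38), np.float64(0.05)), (np.float64(-0.57), np.float64(0.07)), (np.float64(-0.75), np.float64(0.09)), (np.float64(-0.94), np.float64(0.1))]
0.5 [(np.float64(-0.19), np.float64(0.01)), (np.float64(-0.38), np.float64(0.01)), (np.float64(-0.57), np.float64(0.02)), (np.float64(-0.76), np.float64(0.01)), (np.float64(-0.95), np.float64(0.01))]
0.6 [(np.float64(-0.19), np.float64(-0.01)), (np.float64(-0.38), np.float64(-0.02)), (np.float64(-0.57), np.float64(-0.04)), (np.float64(-0.76), np.float64(-0.06)), (np.float64(-0.95), np.float64(-0.09))]
0.7 [(np.float64(-0.19), np.float64(-0.03)), (np.float64(-0.37), np.float64(-0.06)), (np.float64(-0.56), np.float64(-0.1)), (np.float64(-0.75), np.float64(-0.14)), (np.float64(-0.93), np.float64(-0.18))]
0.8 [(np.float64(-0.18), np.float64(-0.05)), (np.float64(-0.37), np.float64(-0.1)), (np.float64(-0.55), np.float64(-0.15)), (np.float64(-0.73), np.float64(-0.21)), (np.float64(-0.91), np.float64(-0.27))]
```

Request:
send_rows:
  moves: [0.1, -0.16, 0.1, 0, 0, 0, 0.02, 0.1, -0.33, 0.19, 0, 0, 0, 0.04, 0.1, -0.49, 0.29, 0, 0, 0, 0.06, 0.1, -0.66, 0.38, 0, 0, 0, 0.08, 0.1, -0.83, 0.46, 0, 0, 0, 0.1]

```text
time: 11.45
position: [0.5493, 0.1709, 0.0521]
tool_rot: [0.845, 0.535, 0.001, 0.001]
ft_force: [0.7, -1.0, 5.8]
grip_width: 0.016
grip_force: 30.0
```

```bash
python3 -c "from arc import *;st()"
```

```text
phi 0.0984 r 0.095 Ft -1.03 Fr -0.6
```

Request:
send_rows:
  moves: [0.1, -0.17, 0.08, 0, 0, 0, 0.02, 0.1, -0.34, 0.16, 0, 0, 0, 0.04, 0.1, -0.52, 0.24, 0, 0, 0, 0.06, 0.1, -0.69, 0.31, 0, 0, 0, 0.08, 0.1, -0.69, 0.31, 0, 0, 0, 0.08]

```text
time: 11.87
position: [0.5432, 0.1736, 0.0521]
tool_rot: [0.823, 0.568, 0.001, 0.001]
ft_force: [2.6, -2.8, 5.2]
grip_width: 0.0159
grip_force: 30.0
```

```bash
python3 -c "from arc import *;st()"
```

```text
phi 0.1688 r 0.095 Ft -3.51 Fr -1.63
```

Request:
send_rows:
  moves: [0.1, -0.09, 0.035, 0, 0, 0, 0.01, 0.1, -0.18, 0.07, 0, 0, 0, 0.02, 0.1, -0.27, 0.1, 0, 0, 0, 0.03, 0.1, -0.27, 0.1, 0, 0, 0, 0.03]

```text
time: 12.2
position: [0.5408, 0.1746, 0.0521]
tool_rot: [0.814, 0.58, 0.001, 0.001]
ft_force: [2.9, -3.1, 5.5]
grip_width: 0.0158
grip_force: 30.0
```

```bash
python3 -c "from arc import *;st()"
```

```text
phi 0.1965 r 0.095 Ft -3.81 Fr -1.88
```

Request:
send_rows:
  moves: [0.1, -0.09, 0.03, 0, 0, 0, 0.01, 0.1, -0.18, 0.06, 0, 0, 0, 0.02, 0.1, -0.27, 0.09, 0, 0, 0, 0.03, 0.1, -0.27, 0.09, 0, 0, 0, 0.03]

```text
time: 12.53
position: [0.5396, 0.175, 0.0522]
tool_rot: [0.805, 0.593, 0.002, 0.002]
ft_force: [6.3, -5.7, 3.9]
grip_width: 0.0156
grip_force: 30.0
```

```bash
python3 -c "from arc import *;st()"
```

```text
phi 0.2094 r 0.095 Ft -7.81 Fr -3.18
```

Request:
send_rows:
  moves: [0.1, -0.09, 0.03, 0, 0, 0, 0.01, 0.1, -0.18, 0.06, 0, 0, 0, 0.02, 0.1, -0.18, 0.06, 0, 0, 0, 0.02]

```text
time: 12.78
position: [0.5389, 0.1753, 0.0522]
tool_rot: [0.799, 0.601, 0.003, 0.003]
ft_force: [7.2, -6.2, 2.1]
grip_width: 0.0159
grip_force: 30.0
```

```bash
python3 -c "from arc import *;st()"
```

```text
phi 0.2171 r 0.095 Ft -8.83 Fr -3.48
```

Request:
send_rows:
  moves: [0.1, -0.09, 0.03, 0, 0, 0, 0.01, 0.1, -0.18, 0.055, 0, 0, 0, 0.02, 0.1, -0.18, 0.055, 0, 0, 0, 0.02]

```text
time: 13.03
position: [0.5382, 0.1755, 0.0522]
tool_rot: [0.793, 0.609, 0.004, 0.004]
ft_force: [8.5, -8.0, 1.9]
grip_width: 0.0159
grip_force: 30.0
```

```bash
python3 -c "from arc import *;st()"
```

```text
phi 0.2248 r 0.095 Ft -10.66 Fr -4.78
```

Request:
send_rows:
  moves: [0.1, -0.09, 0.03, 0, 0, 0, 0.01, 0.1, -0.18, 0.05, 0, 0, 0, 0.02, 0.1, -0.18, 0.05, 0, 0, 0, 0.02]

```text
time: 13.28
position: [0.5328, 0.1771, 0.0521]
tool_rot: [0.788, 0.616, 0.001, 0.001]
ft_force: [2.3, -2.2, 5.4]
grip_width: 0.0161
grip_force: 30.0
```

```bash
python3 -c "from arc import *;st()"
```

```text
phi 0.2845 r 0.0949 Ft -2.83 Fr -1.49
```

First click felt: Ft dropped from 10.7 to 2.8 N and phi jumped 0.06. That puts lever at about phi − 0.047.

Request:
send_rows:
  moves: [0.1, -0.18, 0.05, 0, 0, 0, 0.02, 0.1, -0.37, 0.09, 0, 0, 0, 0.04, 0.1, -0.56, 0.13, 0, 0, 0, 0.06, 0.1, -0.74, 0.16, 0, 0, 0, 0.08, 0.1, -0.93, 0.19, 0, 0, 0, 0.1]

```text
time: 13.7
position: [0.5236, 0.1791, 0.0521]
tool_rot: [0.755, 0.655, 0.001, 0.001]
ft_force: [3.0, -3.6, 3.9]
grip_width: 0.016
grip_force: 30.0
```

```bash
python3 -c "from arc import *;st()"
```

```text
phi 0.3837 r 0.0948 Ft -3.56 Fr -3.02
```

Request:
send_rows:
  moves: [0.1, -0.1, 0.015, 0, 0, 0, 0.01, 0.1, -0.19, 0.03, 0, 0, 0, 0.02, 0.1, -0.28, 0.04, 0, 0, 0, 0.03, 0.1, -0.38, 0.05, 0, 0, 0, 0.04, 0.1, -0.38, 0.05, 0, 0, 0, 0.04]

```text
time: 14.12
position: [0.5219, 0.1794, 0.0522]
tool_rot: [0.742, 0.67, 0.003, 0.003]
ft_force: [5.7, -4.6, 2.2]
grip_width: 0.0161
grip_force: 30.0
```

```bash
python3 -c "from arc import *;st()"
```

```text
phi 0.4022 r 0.0948 Ft -6.29 Fr -3.66
```

Commanded 0.44. Continuing slowly toward the second tooth, expected at phi about 0.428.

Request:
send_rows:
  moves: [0.1, -0.1, 0.01, 0, 0, 0, 0.01, 0.1, -0.19, 0.02, 0, 0, 0, 0.02, 0.1, -0.28, 0.03, 0, 0, 0, 0.03, 0.1, -0.28, 0.03, 0, 0, 0, 0.03]

```text
time: 14.45
position: [0.5209, 0.1795, 0.0522]
tool_rot: [0.732, 0.681, 0.004, 0.004]
ft_force: [9.3, -5.3, -0.5]
grip_width: 0.0158
grip_force: 30.0
```

```bash
python3 -c "from arc import *;st()"
```

```text
phi 0.4128 r 0.0948 Ft -10.0 Fr -3.93
```

Request:
send_rows:
  moves: [0.1, -0.1, 0.005, 0, 0, 0, 0.01, 0.1, -0.19, 0.01, 0, 0, 0, 0.02, 0.1, -0.19, 0.01, 0, 0, 0, 0.02]

```text
time: 14.7
position: [0.5159, 0.18, 0.0521]
tool_rot: [0.726, 0.688, 0.002, 0.002]
ft_force: [3.0, -3.2, 5.0]
grip_width: 0.016
grip_force: 30.0
```

```bash
python3 -c "from arc import *;st()"
```

```text
phi 0.4657 r 0.0947 Ft -3.31 Fr -2.92
```

Second click. Commanded 0.49. On to the third.

Request:
send_rows:
  moves: [0.1, -0.19, 0.01, 0, 0, 0, 0.02, 0.1, -0.38, 0.01, 0, 0, 0, 0.04, 0.1, -0.57, 0.02, 0, 0, 0, 0.06, 0.1, -0.76, 0.01, 0, 0, 0, 0.08, 0.1, -0.95, 0.01, 0, 0, 0, 0.1]

```text
time: 15.12
position: [0.5108, 0.1803, 0.0523]
tool_rot: [0.69, 0.724, 0.006, 0.005]
ft_force: [13.2, -4.1, -2.3]
grip_width: 0.0165
grip_force: 30.0
```

```bash
python3 -c "from arc import *;st()"
```

```text
phi 0.5192 r 0.0946 Ft -13.33 Fr -3.64
```

Request:
send_rows:
  moves: [0.1, -0.1, -0.005, 0, 0, 0, 0.01, 0.1, -0.19, -0.01, 0, 0, 0, 0.02, 0.1, -0.28, -0.015, 0, 0, 0, 0.03, 0.1, -0.38, -0.02, 0, 0, 0, 0.04, 0.1, -0.38, -0.02, 0, 0, 0, 0.04]

```text
time: 15.53
position: [0.5026, 0.1801, 0.0521]
tool_rot: [0.676, 0.737, 0.002, 0.002]
ft_force: [3.9, -3.2, 5.4]
grip_width: 0.0162
grip_force: 30.0
```

```bash
python3 -c "from arc import *;st()"
```

```text
phi 0.6063 r 0.0945 Ft -3.69 Fr -3.4
```

A resistance at phi 0.52 gave way between the expected teeth, which I didn't expect. Before counting it, I'll look at the sleeve and measure the handle's angle.

```bash
python3 - <<'E'
from arc import *
from scipy.optimize import least_squares
c,W=shot('side','side5.png')
r=np.hypot(W[...,0]-.508,W[...,1]-.087)
m=(r<.026)&(W[...,2]>.056)&(W[...,2]<.072); print(m.sum(),W[m].min(0),W[m].max(0))
t,Wt=shot('top','top5.png')
cv2.imwrite('pics/crop5.png',np.hstack([cv2.resize(i,None,fx=3.3,fy=3.3,interpolation=cv2.INTER_CUBIC) for i in(c['pixels'][170:290,185:305],t['pixels'][210:330,190:310])]))
st()
E
```

```text
167 [0.48558704 0.06920321 0.05601025] [0.52678704 0.10717532 0.06915635]
phi 0.6135 r 0.0945 Ft -2.84 Fr -3.1
```

View pics/crop5.png

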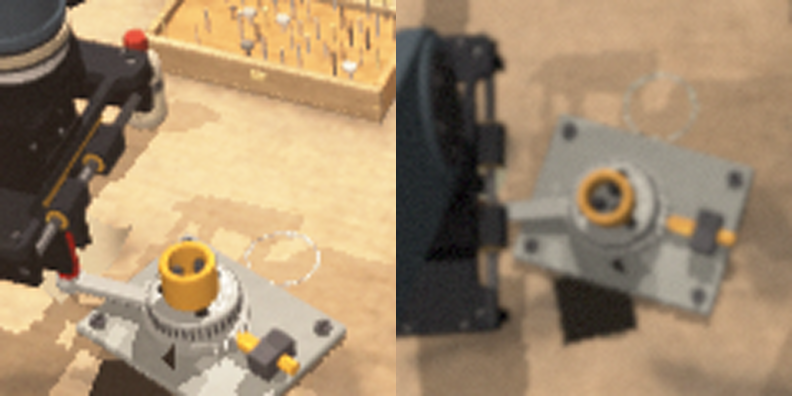

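The sleeve is still flat and round the jaws, at left crop (188,275). A gentle back-off will show whether the pawl holds (third click passed) or the lever is free.

Request:
send_rows:
  moves: [0.1, 0.15, 0.01, 0, 0, 0, -0.015, 0.1, 0.3, 0.02, 0, 0, 0, -0.03, 0.1, 0.43, 0.03, 0, 0, 0, -0.045, 0.1, 0.57, 0.03, 0, 0, 0, -0.06, 0.1, 0.57, 0.03, 0, 0, 0, -0.06]

```text
time: 16.05
position: [0.506, 0.1802, 0.052]
tool_rot: [0.698, 0.716, 0.0, 0.0]
ft_force: [0.9, -3.1, 7.3]
grip_width: 0.0161
grip_force: 30.0
```

```bash
python3 -c "from arc import *;st()"
```

```text
phi 0.5698 r 0.0945 Ft -0.88 Fr -3.12
```

Request:
send_rows:
  moves: [0.1, 0.15, 0.01, 0, 0, 0, -0.015, 0.1, 0.3, 0.01, 0, 0, 0, -0.03, 0.1, 0.43, 0.02, 0, 0, 0, -0.045, 0.1, 0.57, 0.02, 0, 0, 0, -0.06, 0.1, 0.57, 0.02, 0, 0, 0, -0.06]

```text
time: 16.47
position: [0.5096, 0.1802, 0.0519]
tool_rot: [0.719, 0.695, -0.002, -0.001]
ft_force: [-1.2, -2.8, 10.3]
grip_width: 0.0157
grip_force: 30.0
```

```bash
python3 -c "from arc import *;st()"
```

```text
phi 0.532 r 0.0946 Ft 1.08 Fr -2.82
```

Request:
send_rows:
  moves: [0.1, 0.1, 0.0, 0, 0, 0, -0.01, 0.1, 0.2, 0.0, 0, 0, 0, -0.02, 0.1, 0.28, -0.01, 0, 0, 0, -0.03, 0.1, 0.28, -0.01, 0, 0, 0, -0.03, 0.1, 0.28, -0.01, 0, 0, 0, -0.03]

```text
time: 16.88
position: [0.5105, 0.1802, 0.0519]
tool_rot: [0.729, 0.685, -0.003, -0.002]
ft_force: [-4.0, -3.9, 12.9]
grip_width: 0.0161
grip_force: 30.0
```

```bash
python3 -c "from arc import *;st()"
```

```text
phi 0.5229 r 0.0946 Ft 3.91 Fr -4.02
```

The lever resists backing at phi about 0.52. The handle may have shifted in the fingers, so I'll measure the steel arm's direction directly from depth, before against now.

```bash
cat > lev.py <<'E'
from arc import *
def lever(W,C):
    d=W[...,:2]-C; r=np.hypot(d[...,0],d[...,1]); a=np.arctan2(d[...,1],d[...,0])
    m=(W[...,2]>.0145)&(W[...,2]<.0235)&(r>.042)&(r<.075)&(a>.7)&(a<2.4)
    p=W[m]
    # robust: iterate median angle
    A=a[m]; 
    if len(A)<5: return len(A)
    h=np.median(A)
    for _ in range(5):
        k=abs(A-h)*r[m]<.012; h=np.median(A[k])
    dd=d[m][k]; u,s,v=np.linalg.svd(dd-dd.mean(0)); ax=np.arctan2(v[0,1],v[0,0])%np.pi
    return k.sum(),'ang',round(h,3),'mean',round(np.arctan2(*dd.mean(0)[::-1]),3),'axis',round(ax,3),'r',r[m][k].min().round(3),r[m][k].max().round(3)
if __name__=='__main__':
    st()
    for n,C in(('top',(.5089,.0883)),('side',(.507,.0865))):
        print(n,'start',lever(np.load(n+'1.npy'),np.array(C)))
        c,W=shot(n,n+'6.png'); np.save(n+'6.npy',W); print(n,'now',lever(W,np.array(C)))
        hs=cv2.cvtColor(c['pixels'],cv2.COLOR_BGR2HSV)
        red=((hs[...,0]<8)|(hs[...,0]>172))&(hs[...,1]>140)&(np.hypot(W[...,0]-.508,W[...,1]-.18)<.03)&(W[...,2]>.015)&(W[...,2]<.085)
        p=W[red]; print('red',len(p), np.median(p,0) if len(p) else '')
E
python3 lev.py
```

```text
phi 0.5229 r 0.0946 Ft 3.91 Fr -4.02
top start (np.int64(75), 'ang', np.float64(1.02), 'mean', np.float64(1.02), 'axis', np.float64(0.997), 'r', np.float64(0.042), np.float64(0.075))
top now (np.int64(79), 'ang', np.float64(1.564), 'mean', np.float64(1.554), 'axis', np.float64(1.53), 'r', np.float64(0.042), np.float64(0.075))
red 5 [0.51108721 0.17562602 0.06170912]
side start (np.int64(62), 'ang', np.float64(1.026), 'mean', np.float64(1.023), 'axis', np.float64(0.988), 'r', np.float64(0.044), np.float64(0.075))
side now (np.int64(75), 'ang', np.float64(1.573), 'mean', np.float64(1.561), 'axis', np.float64(1.507), 'r', np.float64(0.042), np.float64(0.074))
red 48 [0.50783488 0.17487497 0.04660598]
```

The camera gives a total lever rotation of about 0.54 rad from the start, matching the TCP. The start was at most −0.02, so the lever is now at most about 0.52 and the third click hasn't happened. Backing meets a stop at phi about 0.54, which fits the second-click stop at 0.43. That puts the start at about −0.11, the third tooth at phi about 0.69, and makes the smaller bumps not all clicks. Going forward again in slow steps.

Request:
send_rows:
  moves: [0.1, -0.19, 0.01, 0, 0, 0, 0.02, 0.1, -0.38, 0.01, 0, 0, 0, 0.04, 0.1, -0.57, 0.02, 0, 0, 0, 0.06, 0.1, -0.76, 0.02, 0, 0, 0, 0.08, 0.1, -0.95, 0.02, 0, 0, 0, 0.1]

```text
time: 17.4
position: [0.5064, 0.1803, 0.0521]
tool_rot: [0.693, 0.721, 0.001, 0.002]
ft_force: [4.1, -4.6, 4.3]
grip_width: 0.0156
grip_force: 30.0
```

```bash
python3 lev.py | grep -v start
```

```text
phi 0.5665 r 0.0946 Ft -4.07 Fr -4.59
top now (np.int64(82), 'ang', np.float64(1.587), 'mean', np.float64(1.587), 'axis', np.float64(1.585), 'r', np.float64(0.042), np.float64(0.074))
red 0 
side now (np.int64(77), 'ang', np.float64(1.617), 'mean', np.float64(1.608), 'axis', np.float64(1.548), 'r', np.float64(0.042), np.float64(0.075))
red 41 [0.50351343 0.17534587 0.04186576]
```

Request:
send_rows:
  moves: [0.1, -0.1, -0.005, 0, 0, 0, 0.01, 0.1, -0.19, -0.01, 0, 0, 0, 0.02, 0.1, -0.28, -0.015, 0, 0, 0, 0.03, 0.1, -0.38, -0.02, 0, 0, 0, 0.04, 0.1, -0.38, -0.02, 0, 0, 0, 0.04]

```text
time: 17.92
position: [0.5041, 0.1802, 0.0521]
tool_rot: [0.679, 0.734, 0.002, 0.003]
ft_force: [6.0, -5.0, 3.9]
grip_width: 0.0161
grip_force: 30.0
```

```bash
python3 lev.py | grep -v start
```

```text
phi 0.5901 r 0.0945 Ft -5.86 Fr -5.18
top now (np.int64(82), 'ang', np.float64(1.619), 'mean', np.float64(1.628), 'axis', np.float64(1.587), 'r', np.float64(0.042), np.float64(0.073))
red 0 
side now (np.int64(73), 'ang', np.float64(1.629), 'mean', np.float64(1.623), 'axis', np.float64(1.577), 'r', np.float64(0.042), np.float64(0.075))
red 38 [0.50136499 0.17486443 0.04089061]
```

Request:
send_rows:
  moves: [0.1, -0.1, -0.03, 0, 0, 0, 0.01, 0.1, -0.19, -0.06, 0, 0, 0, 0.02, 0.1, -0.19, -0.06, 0, 0, 0, 0.02]

```text
time: 18.27
position: [0.5035, 0.1801, 0.0522]
tool_rot: [0.672, 0.741, 0.004, 0.003]
ft_force: [7.2, -2.9, 2.3]
grip_width: 0.0158
grip_force: 30.0
```

```bash
python3 lev.py | grep -v start|grep -v red
```

```text
phi 0.5969 r 0.0945 Ft -7.09 Fr -3.16
top now (np.int64(79), 'ang', np.float64(1.618), 'mean', np.float64(1.629), 'axis', np.float64(1.563), 'r', np.float64(0.042), np.float64(0.073))
side now (np.int64(74), 'ang', np.float64(1.638), 'mean', np.float64(1.63), 'axis', np.float64(1.6), 'r', np.float64(0.042), np.float64(0.075))
```

Request:
send_rows:
  moves: [0.1, -0.1, -0.01, 0, 0, 0, 0.01, 0.1, -0.19, -0.02, 0, 0, 0, 0.02, 0.1, -0.19, -0.02, 0, 0, 0, 0.02]

```text
time: 18.62
position: [0.5029, 0.1801, 0.0522]
tool_rot: [0.665, 0.747, 0.005, 0.004]
ft_force: [9.1, -2.6, 0.3]
grip_width: 0.0158
grip_force: 30.0
```

```bash
python3 lev.py | grep -v start|grep -v red
```

```text
phi 0.6035 r 0.0945 Ft -8.93 Fr -3.02
top now (np.int64(82), 'ang', np.float64(1.646), 'mean', np.float64(1.638), 'axis', np.float64(1.626), 'r', np.float64(0.042), np.float64(0.075))
side now (np.int64(79), 'ang', np.float64(1.644), 'mean', np.float64(1.644), 'axis', np.float64(1.566), 'r', np.float64(0.042), np.float64(0.075))
```

Forward force is rising again at phi 0.60. The lever is at most about 0.59 here, so any click in this region is at most the third. Continuing.

Request:
send_rows:
  moves: [0.1, -0.1, -0.01, 0, 0, 0, 0.01, 0.1, -0.19, -0.02, 0, 0, 0, 0.02, 0.1, -0.19, -0.02, 0, 0, 0, 0.02]

```text
time: 18.97
position: [0.4997, 0.1798, 0.0521]
tool_rot: [0.657, 0.754, 0.003, 0.003]
ft_force: [4.1, -2.1, 5.4]
grip_width: 0.0158
grip_force: 30.0
```

```bash
python3 lev.py | grep -v start|grep -v red
```

```text
phi 0.6374 r 0.0944 Ft -3.95 Fr -2.39
top now (np.int64(80), 'ang', np.float64(1.682), 'mean', np.float64(1.678), 'axis', np.float64(1.602), 'r', np.float64(0.042), np.float64(0.075))
side now (np.int64(78), 'ang', np.float64(1.687), 'mean', np.float64(1.688), 'axis', np.float64(1.656), 'r', np.float64(0.042), np.float64(0.075))
```

There was a jump: phi 0.6035 to 0.637, force 8.9 to 4 N. Back-off test of the pawl.

Request:
send_rows:
  moves: [0.1, 0.15, 0.015, 0, 0, 0, -0.015, 0.1, 0.3, 0.03, 0, 0, 0, -0.03, 0.1, 0.43, 0.04, 0, 0, 0, -0.045, 0.1, 0.57, 0.05, 0, 0, 0, -0.06, 0.1, 0.57, 0.05, 0, 0, 0, -0.06]

```text
time: 19.48
position: [0.5023, 0.1801, 0.052]
tool_rot: [0.68, 0.734, 0.001, 0.001]
ft_force: [3.6, -5.0, 6.3]
grip_width: 0.0161
grip_force: 30.0
```

```bash
python3 lev.py | grep -v start|grep -v red
```

```text
phi 0.6092 r 0.0945 Ft -3.38 Fr -5.18
top now (np.int64(84), 'ang', np.float64(1.646), 'mean', np.float64(1.643), 'axis', np.float64(1.689), 'r', np.float64(0.042), np.float64(0.075))
side now (np.int64(78), 'ang', np.float64(1.646), 'mean', np.float64(1.638), 'axis', np.float64(1.575), 'r', np.float64(0.042), np.float64(0.074))
```

Request:
send_rows:
  moves: [0.1, 0.15, 0.01, 0, 0, 0, -0.015, 0.1, 0.3, 0.02, 0, 0, 0, -0.03, 0.1, 0.38, 0.02, 0, 0, 0, -0.04, 0.1, 0.38, 0.02, 0, 0, 0, -0.04]

```text
time: 19.92
position: [0.5056, 0.1802, 0.0521]
tool_rot: [0.694, 0.72, 0.001, 0.001]
ft_force: [1.9, -3.0, 6.8]
grip_width: 0.0162
grip_force: 30.0
```

```bash
python3 lev.py | grep -v start|grep -v red
```

```text
phi 0.574 r 0.0945 Ft -1.87 Fr -3.06
top now (np.int64(81), 'ang', np.float64(1.612), 'mean', np.float64(1.618), 'axis', np.float64(1.651), 'r', np.float64(0.042), np.float64(0.075))
side now (np.int64(74), 'ang', np.float64(1.616), 'mean', np.float64(1.608), 'axis', np.float64(1.625), 'r', np.float64(0.042), np.float64(0.074))
```

The lever backs freely, so that bump was not a click and the third tooth is still ahead, expected at phi about 0.69. Forward again.

Request:
send_rows:
  moves: [0.1, -0.19, -0.01, 0, 0, 0, 0.02, 0.1, -0.38, -0.03, 0, 0, 0, 0.04, 0.1, -0.57, -0.05, 0, 0, 0, 0.06, 0.1, -0.76, -0.08, 0, 0, 0, 0.08, 0.1, -0.95, -0.12, 0, 0, 0, 0.1]

```text
time: 20.43
position: [0.4992, 0.1797, 0.0522]
tool_rot: [0.657, 0.754, 0.004, 0.003]
ft_force: [6.2, -1.2, 2.9]
grip_width: 0.016
grip_force: 30.0
```

Request:
send_rows:
  moves: [0.1, -0.1, -0.01, 0, 0, 0, 0.01, 0.1, -0.19, -0.02, 0, 0, 0, 0.02, 0.1, -0.19, -0.02, 0, 0, 0, 0.02]

```text
time: 20.68
position: [0.4969, 0.1795, 0.0522]
tool_rot: [0.65, 0.76, 0.003, 0.003]
ft_force: [5.9, 0.9, 3.6]
grip_width: 0.0158
grip_force: 30.0
```

```bash
python3 lev.py | grep -v start|grep -v red
```

```text
phi 0.6671 r 0.0944 Ft -6.01 Fr 0.21
top now (np.int64(81), 'ang', np.float64(1.7), 'mean', np.float64(1.699), 'axis', np.float64(1.645), 'r', np.float64(0.042), np.float64(0.075))
side now (np.int64(75), 'ang', np.float64(1.712), 'mean', np.float64(1.699), 'axis', np.float64(1.734), 'r', np.float64(0.042), np.float64(0.074))
```

Request:
send_rows:
  moves: [0.1, -0.1, -0.01, 0, 0, 0, 0.01, 0.1, -0.19, -0.025, 0, 0, 0, 0.02, 0.1, -0.19, -0.025, 0, 0, 0, 0.02]

```text
time: 21.03
position: [0.491, 0.1785, 0.052]
tool_rot: [0.642, 0.767, -0.0, -0.0]
ft_force: [-0.5, -3.6, 8.6]
grip_width: 0.0159
grip_force: 30.0
```

```bash
python3 lev.py | grep -v start|grep -v red
```

```text
phi 0.7301 r 0.0942 Ft 1.07 Fr -3.47
top now (np.int64(82), 'ang', np.float64(1.766), 'mean', np.float64(1.765), 'axis', np.float64(1.761), 'r', np.float64(0.042), np.float64(0.074))
side now (np.int64(74), 'ang', np.float64(1.781), 'mean', np.float64(1.769), 'axis', np.float64(1.786), 'r', np.float64(0.043), np.float64(0.074))
```

This was a real click: the lever jumped ahead of the command (phi 0.73 against 0.72) and the push reversed sign. A brief back-off will confirm the pawl.

Request:
send_rows:
  moves: [0.1, 0.1, 0.01, 0, 0, 0, -0.01, 0.1, 0.19, 0.02, 0, 0, 0, -0.02, 0.1, 0.28, 0.03, 0, 0, 0, -0.03, 0.1, 0.28, 0.03, 0, 0, 0, -0.03]

```text
time: 21.47
position: [0.4914, 0.1786, 0.0519]
tool_rot: [0.653, 0.757, -0.002, -0.002]
ft_force: [-3.8, -3.4, 11.5]
grip_width: 0.016
grip_force: 30.0
```

```bash
python3 lev.py | grep -v start|grep -v red
```

```text
phi 0.7255 r 0.0942 Ft 4.27 Fr -2.7
top now (np.int64(79), 'ang', np.float64(1.763), 'mean', np.float64(1.763), 'axis', np.float64(1.771), 'r', np.float64(0.042), np.float64(0.074))
side now (np.int64(77), 'ang', np.float64(1.77), 'mean', np.float64(1.763), 'axis', np.float64(1.799), 'r', np.float64(0.043), np.float64(0.075))
```

The pawl holds 0.20 rad beyond the previous stop, so this is the third click. I'll relax to a neutral hold and take a last check.

Request:
send_rows:
  moves: [0.1, -0.15, -0.02, 0, 0, 0, 0.015, 0.1, -0.3, -0.05, 0, 0, 0, 0.03, 0.1, -0.47, -0.08, 0, 0, 0, 0.05, 0.1, -0.47, -0.08, 0, 0, 0, 0.05, 0.1, -0.47, -0.08, 0, 0, 0, 0.05]

```text
time: 21.98
position: [0.4896, 0.1782, 0.052]
tool_rot: [0.634, 0.773, 0.0, 0.0]
ft_force: [1.5, -2.1, 7.5]
grip_width: 0.016
grip_force: 30.0
```

Request:
send_rows:
  moves: [0.1, 0, 0, 0, 0, 0, 0, 0.1, 0, 0, 0, 0, 0, 0, 0.1, 0, 0, 0, 0, 0, 0]

```text
time: 22.23
position: [0.4896, 0.1782, 0.052]
tool_rot: [0.634, 0.773, 0.0, 0.0]
ft_force: [1.3, -2.4, 8.8]
grip_width: 0.0157
grip_force: 30.0
```

```bash
python3 lev.py | grep -v start|grep -v red; python3 - <<'E'
import cv2,numpy as np
a=cv2.imread('pics/side6.png');b=cv2.imread('pics/top6.png')
cv2.imwrite('pics/crop7.png',np.hstack([cv2.resize(i,None,fx=3.3,fy=3.3,interpolation=cv2.INTER_CUBIC) for i in(a[190:310,185:305],b[210:330,190:310])]))
E
```

```text
phi 0.7458 r 0.0942 Ft -0.8 Fr -2.64
top now (np.int64(82), 'ang', np.float64(1.784), 'mean', np.float64(1.786), 'axis', np.float64(1.762), 'r', np.float64(0.042), np.float64(0.075))
side now (np.int64(79), 'ang', np.float64(1.786), 'mean', np.float64(1.775), 'axis', np.float64(1.752), 'r', np.float64(0.042), np.float64(0.075))
```

View pics/crop7.png

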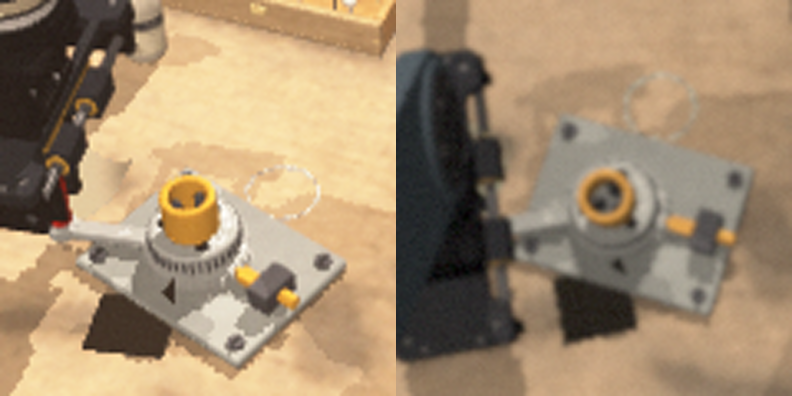

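The sleeve sits flat, the jaws are open inside it, the fingers are on the handle, and the lever is at about 0.645. Handing in.

```bash
python3 -c "from h import *;print(workorder.hand_in())"
```

```text
the job is handed in; nothing more can be done
None
```

The wide sleeve sits flat on the chuck face, and the lever is past its third click at about 0.645 rad with the fingers still holding the handle. I handed it in at about 22 s; no verdict came back.

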